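Park a battery cell under dry nitrogen

ROBOT

A 7-joint arm with a two-finger parallel gripper is mounted at the origin on a cart in front of the work surface, level with it; the furniture and walls round the work are solid. World frame = base frame: x ahead of the robot, y to its left, z up, the work surface at z = 0. Lengths are in m, angles in degrees, forces in N, time in s.
With the tool pointing down it reaches from about 0.425 to 0.875 m from the base axis. Payload 4.7 kg.
Tool frame: the origin (TCP) lies at the very end of the fingers, on their centre line; the grasp point (between the pads) lies 19 mm behind it; z points along the fingers, y is the line along which they close (so a half turn about z gives the same grasp; the last joint's range is limited). The gripper opens to 87 mm and grips with 3 to 60 N. Pads are 19 mm wide; open, the fingers measure 117 mm over their backs; the gripper's body (75 mm by 190 mm) begins 51 mm behind the grasp point.
Start: joints at [-68.234, 18.392, -4.016, 83.108, 1.295, 78.541, -3.26], TCP at [0.233, 0.607, 0.223] pointing down, gripper open.
Joint ranges: [-163.93, 163.93], [-17.29, 119.83], [-79.2, 71.16], [3.27, 140.29], [-89.18, 269.18], [5.43, 117.66], [-154.24, 154.24]. Speed limits (degrees/s): [147.25, 147.25, 180, 180, 180, 180, 180].

INTERFACE

Orientations are given as [roll, pitch, yaw] about the fixed x, y, z axes, in that order (R = Rz(yaw) Ry(pitch) Rx(roll)).
In Python, from cell import telemetry, cams, env gives the robot as it stands.
- The arm moves only by the tool arm_command, never from a script. Its argument "series" is text: rows parted by semicolons, each of 5 numbers parted by spaces: the shift along the tool's x, y, z in mm, then the turn about the tool's z in rad, then the closure in counts, from 0 (fully open) to 255 (shut). A call has 1 to 20 rows; each row shifts and turns the commanded pose from where the row before left it, along the tool's axes as they then stand; what a row does not reach is not made up. A row lasts 1/12 s, in which the tool goes at most 41.7 mm and 7.16 degrees, less where a joint would pass 70% of its speed; a pose out of reach is approached as far as the arm can. A call is refused whole if a number of a shift passes 41.7 or a number of a turn 0.125, either way. A call with a gripper value outside its range is refused whole. The fingers move at their own pace and stop on an object; "squeeze" is the grip in N (left out, the last holds). Time passes only in rows, so rows that do not move let the fingers close. It gives the time, the measured TCP pose, the force, the opening and the grip force at its end, in the units of the state.
- telemetry.get_obs(): the state, without advancing time (a new reading comes with each control period).
- cams.read_camera(name): name is "scene" or "top" or "wrist"; returns the picture (420x560x3 uint8, blue, green, red); there is no depth.
- cams.calibration(name): a dict with "K" (3x3 intrinsics, pixels), "dist" ([k1, k2, p1, p2, k3] as OpenCV has them; the pictures are not rectified), "origin" and "rotation" of the camera in the world; the wrist camera has in their place "hand_eye" (4x4, takes a point from camera to tool coordinates, whose origin is the TCP and whose axes are the flange's). Camera axes: x right, y down, z forward; pixel columns grow to the right and rows downward; lengths in m; the calibration is good to about 2 mm. A picture is of the moment at which its call begins: read the wrist's pose just before it. calibration takes no time and is no camera call.
- env.sign_off(): hands the job in; it is judged then, once.
The state is a dict: "time_s": time; "qpos": joint angles; "joint_velocities": joint speeds; "effort": joint torques, N m; "tool_pos": TCP position; "tool_rot": TCP orientation; "force": force on the tool from outside, world axes, zero at the start; "wrist_torque": the same for the moment, N m; "grip_width": finger opening in m; "grasp_force": force on a finger pad.
Only numpy, scipy, OpenCV 4.12 (cv2) and the standard library are available. Lean on these libraries where they do the work, as an engineer would, in place of code of your own. Each camera call takes 0.05 s, during which the arm holds its last target. There are 200 camera calls.

TASK

Lay the loose flat battery cell, same side up as it lies, in the black dry box and shut the box's lid fully. Only then start the nitrogen purge: push the valve lever open until the rim of the float in the flow tube stands level with the black collar on the tube, and leave it there. Do not touch the collar's setting, and leave the other things on the bench where they are.

Things in the scene. Friction and masses are not known exactly. Their poses are not given: they have to be found in the camera images.
- purge_station: the purge station, fixed: aluminium base plate 280 mm (x) by 310 mm (y), 8 mm thick, with the black dry box on its left, the lever valve right front, the upright flow tube right rear. Place and turn vary a little. Origin: centre of the plate's underside; x away from the robot, y left, z up. In its frame: box centre (-0.045, 0.07), valve stem (-0.05, -0.09), all in m. Thin bent pipes lie between.
- tube_top (a point): top of the flow tube's tower, 214 mm above the bench, tower 46x46 mm, at (0.085, -0.09) in the station's frame; keep clear. A thin pipe stands 45 mm to its +y side. To the left of it, behind the box, lie a grey gas cartridge (top 78 mm above the bench) and a gauge (101 mm).
- dry_box_in (a point): centre of the inner floor of the open black box (outside 150 mm along the station's x, 160 mm along its y, walls 6 mm, floor 14 mm above the bench, rim 63 mm above the bench); axes as the station's
- lid (a joint): angle of the box's clear, grey-framed lid: 0 fully shut, 1.57 upright, 1.9 at most (leaning back from the robot). It starts open, a little beyond upright. A stiff hinge (about 0.17 N m, with the lid's weight of 0.14 kg) holds it wherever it is left, so it must be pushed the whole way down.
- lid_hinge (a point): on the lid's hinge line, middle of the box's far rim, at the lid's underside; it turns with the lid: its -x axis points along the lid from the hinge to the free edge, its z axis out of the lid's outer face (up when shut, away from the robot when upright)
- lid_edge (a point): middle of the lid's free edge, on its outer face (150 mm from the hinge; the lid is 8 mm thick and 160 mm wide; a tab 50 mm wide reaches 15 mm beyond the edge)
- valve_lever (a joint): angle of the valve lever about its upright stem: 0 shut (lever points towards the robot, along the station's -x), growing as it swings anticlockwise seen from above (free end towards the station's -y, away from the box), 1.57 fully open. It starts shut. It stays where it is left (about 0.18 N m, some 3 N at the grip).
- lever_pivot (a point): on the stem's axis at the lever's mid-height, 65 mm above the bench
- lever_end (a point): end of the lever's rubber grip, on its centre line, 86 mm from the stem. The grip is 14 mm wide and 14 mm high and covers the last 52 mm; nothing but low pipes (28 mm above the bench) lies beneath it.
- float_rim (a point): the upper rim of the dark steel float (18 mm across) in the clear flow tube; the reading is taken here. At the bottom (55 mm above the bench) when the valve is shut; it rises 70 mm per radian of lever angle, following the lever at once.
- set_mark (a point): the sliding black collar (thin ring with two side pointers) round the flow tube, which marks the wanted flow; its height differs from case to case, 30 to 80 mm above the float's lowest reading. Not to be moved.
- pouch_cell: the flat silver-grey battery cell, 52x34x9 mm, about 36 g, lying on the bench to the right of the station. Origin: centre of its underside; x along its 52 mm length, z up.
- radio_board: small green circuit board, 36x50 mm, bystander
- cup_screws: small white cup of screws, 58 mm across, 26 mm high, bystander
- flux_syringe: clear syringe, 113 mm long, bystander left of the station, in front of the board vice

How it is judged (in metres and radians):
On the way, in this order (a step that is already met when the one before it is completed fails the run):
1. the cell lies flat on the floor of the box, let go (x of pouch_cell in the frame of dry_box_in between -0.055 and 0.055 m and y of pouch_cell in the frame of dry_box_in between -0.06 and 0.06 m and z of pouch_cell in the frame of dry_box_in below 0.006 m and angle between pouch_cell's own z axis and vertical below 0.12 rad and linear speed of pouch_cell below 0.02 m/s and contact force between the fingers and pouch_cell below 0.05 N and value of joint lid above 1 rad), for 0.2 s.
2. the lid is fully shut over the cell, the valve still shut (x of pouch_cell in the frame of dry_box_in between -0.055 and 0.055 m and y of pouch_cell in the frame of dry_box_in between -0.06 and 0.06 m and z of pouch_cell in the frame of dry_box_in below 0.006 m and angle between pouch_cell's own z axis and vertical below 0.12 rad and linear speed of pouch_cell below 0.02 m/s and value of joint lid below 0.04 rad and value of joint valve_lever below 0.1 rad), for 0.2 s.
3. the float's rim stands level with the collar (z of float_rim in the frame of set_mark between -0.005 and 0.005 m and velocity of joint valve_lever between -0.03 and 0.03 rad/s), for 0.3 s.
At the end, for the whole second after the job is handed in: The cell lies flat (within 0.12 rad) and at rest on the floor of the dry box, the lid is shut (under 0.04 rad), and the lever rests where the float's rim stands within 5 mm of the collar's height (all of step 3 and x of pouch_cell in the frame of dry_box_in between -0.055 and 0.055 m and y of pouch_cell in the frame of dry_box_in between -0.06 and 0.06 m and z of pouch_cell in the frame of dry_box_in below 0.006 m and angle between pouch_cell's own z axis and vertical below 0.12 rad and linear speed of pouch_cell below 0.02 m/s and value of joint lid below 0.04 rad); the robot touches nothing.
It fails at once if gas let out with the lid not shut: lever past 0.25 rad while the lid is open more than 0.1 rad (value of joint valve_lever above 0.25 rad and value of joint lid above 0.1 rad).
It fails at once if the set collar shifted by more than 4 mm (distance of set_mark from where it was at the start of the episode above 0.004 m).
It fails at once if a bystander moved by more than 30 mm (distance of any of radio_board, cup_screws, flux_syringe from where it was at the start of the episode above 0.03 m).
It also fails if it takes over 61 s, if anything falls off the work surface, if the arm or the gripper's body presses on something with over 40 N, if the wrist force passes 120 N, or if a joint passes its speed limit or range.

## Working session

There is one attempt and no reset: what is moved stays moved. The work goes in short steps, Python scripts to look and compute and a tool call to move; the robot and the scene stay as the last step left them, time stands still between calls to the robot, and variables do not carry over. Pictures are saved under pics/ and viewed, at most 10 in all, crops included, and the job is handed in when it is done.

Besides the shell and the picture viewer there is one more tool, called after "Request:" in YAML: its name, and indented under it one key for each argument. arm_command: Moves the arm, as the interface text tells. Its arguments: {"type":"object","properties":{"series":{"type":"string"},"squeeze":{"type":"number"}},"required":["series"]}

```bash
mkdir -p pics; ls; python3 - <<'E'
from cell import telemetry, cams, env
import cv2
o=telemetry.get_obs();print(o)
for n in("scene","top","wrist"):
    cv2.imwrite(f"pics/{n}0.png",cams.read_camera(n)); print(n,cams.calibration(n))
E
```

```text
pics
{'time_s': 0.0, 'qpos': array([-68.23612414,  18.43899145,  -4.01506658,  83.1764701 ,
         1.29634966,  78.53969083,  -3.259824  ]), 'joint_velocities': array([ 0.00406009,  0.03107034,  0.10656266, -0.14301076, -0.03390616,
       -0.0598868 , -0.00781812]), 'effort': array([ 1.41446471e-04, -4.91282523e+01, -4.03810563e-01, -3.12535608e+01,
       -6.40455913e-02,  4.35870280e-02,  1.48503505e-04]), 'tool_pos': array([0.23233334, 0.60646003, 0.22144849]), 'tool_rot': array([-1.79890165e+02,  7.25075224e-03,  1.59045920e+02]), 'force': array([-0.38774193, -0.18990574,  0.25978497]), 'wrist_torque': array([ 0.02433316, -0.03370067,  0.02860093]), 'grasp_force': 0.0, 'grip_width': 0.08710667622054559}
scene {'K': array([[415.65818702,   0.        , 278.82731452],
       [  0.        , 415.65818702, 210.80598374],
       [  0.        ,   0.        ,   1.        ]]), 'dist': array([-0.0673226,  0.       ,  0.       ,  0.       ,  0.       ]), 'origin': array([-0.13594105, -0.43133525,  1.00475907]), 'rotation': array([-140.63014792,    1.07559488,  -67.16870188])}
top {'K': ar
[... 251 characters left out ...]
8509592, -0.13193598,  1.23633157]), 'rotation': array([-168.74736195,   -0.39976054,  -89.32894738])}
wrist {'K': array([[301.02670961,   0.        , 282.53653661],
       [  0.        , 301.02670961, 208.28050859],
       [  0.        ,   0.        ,   1.        ]]), 'dist': array([0.01367093, 0.        , 0.        , 0.        , 0.        ]), 'hand_eye': array([[ 4.29066439e-04, -9.63247546e-01, -2.68614929e-01,
         7.49836725e-02],
       [ 9.99999908e-01,  4.07555999e-04,  1.35841607e-04,
         4.73206206e-04],
       [-2.13734691e-05, -2.68614963e-01,  9.63247632e-01,
        -1.62827248e-01],
       [ 0.00000000e+00,  0.00000000e+00,  0.00000000e+00,
         1.00000000e+00]])}
```

View pics/scene0.png

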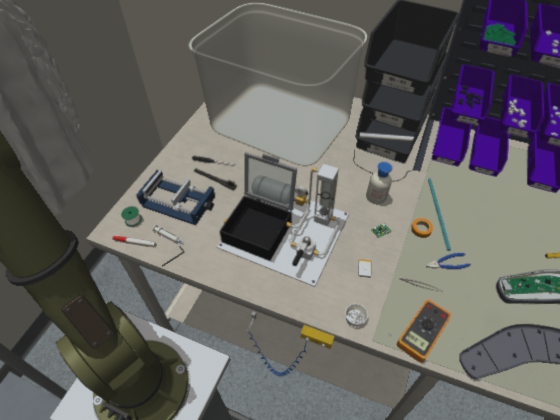

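View pics/top0.png

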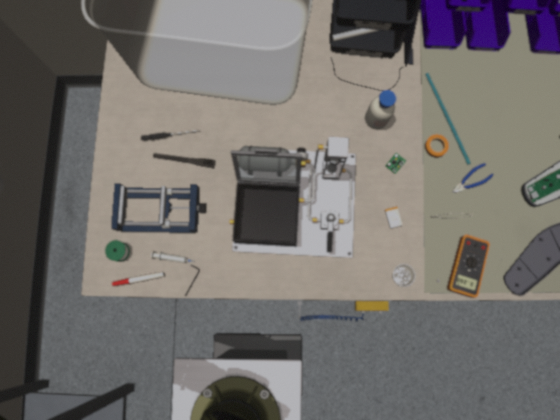

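The scene and top pictures show the station mid-bench with its lid open. In top, the cell is at (393,217), the lever grip at (330,242) and the tower at (336,150).

```bash
cat > h.py <<'E'
from cell import telemetry, cams, env
import cv2, numpy as np
from scipy.spatial.transform import Rotation as R
def pose(n,obs=None):
    c=cams.calibration(n)
    if n!="wrist": return c,np.array(c["origin"]),R.from_euler("xyz",c["rotation"],degrees=True).as_matrix()
    T=np.eye(4);T[:3,:3]=R.from_euler("xyz",obs["tool_rot"],degrees=True).as_matrix();T[:3,3]=obs["tool_pos"]
    T=T@c["hand_eye"];return c,T[:3,3],T[:3,:3]
def rays(n,px,obs=None):
    c,o,M=pose(n,obs)
    u=cv2.undistortPoints(np.array(px,float).reshape(-1,1,2),c["K"],c["dist"])[:,0]
    return o,np.c_[u,np.ones(len(u))]@M.T
def onz(n,px,z,obs=None):
    o,d=rays(n,px,obs); return o+d*((z-o[2])/d[:,2])[:,None]
def proj(n,P,obs=None):
    c,o,M=pose(n,obs)
    return cv2.projectPoints((np.array(P,float).reshape(-1,3)-o)@M,np.zeros(3),np.zeros(3),c["K"],c["dist"])[0][:,0]
def tri(n1,p1,n2,p2):
    o1,d1=rays(n1,[p1]);o2,d2=rays(n2,[p2]);d1,d2=d1[0],d2[0]
    s=np.linalg.lstsq(np.c_[d1,-d2],o2-o1,rcond=None)[0]
    a,b=o1+s[0]*d1,o2+s[1]*d2; return (a+b)/2,np.linalg.norm(a-b)
E
python3 - <<'E'
from h import *
for n,(x,y) in(("top",(375,195)),("scene",(345,250))):
    im=cv2.imread(f"pics/{n}0.png"); g=im[y:y+40,x:x+40]
    m=(g.min(2)>np.median(g.min(2))+25).astype(np.uint8)
    cs=max(cv2.findContours(m,0,1)[0],key=cv2.contourArea)[:,0]+[x,y]
    P=onz(n,cs,.009); r=cv2.minAreaRect((P[:,:2]*1000).astype(np.float32)); print(n,r,len(cs),cs.min(0),cs.max(0))
t=cv2.imread("pics/top0.png")[140:260,215:415]; s=cv2.imread("pics/scene0.png")[145:285,205:385]
cv2.imwrite("pics/a.png",np.vstack([cv2.resize(t,(800,480),interpolation=2)]))
cv2.imwrite("pics/b.png",cv2.resize(s,(771,600),interpolation=2))
E
```

```text
top ((510.0751953125, -401.1444091796875), (40.34977722167969, 28.713956832885742), 16.776460647583008) 44 [387 210] [400 226]
scene ((508.5571594238281, -396.7718811035156), (41.399208068847656, 27.90650749206543), 15.185970306396484) 42 [359 262] [369 275]
```

View pics/a.png

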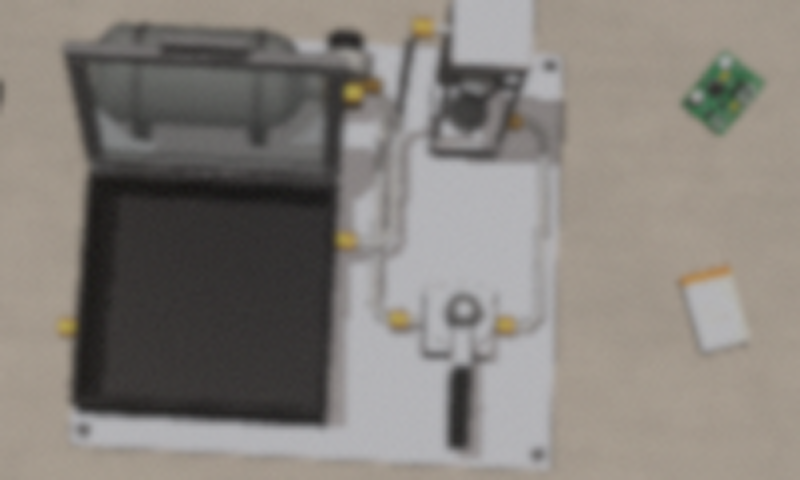

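View pics/b.png

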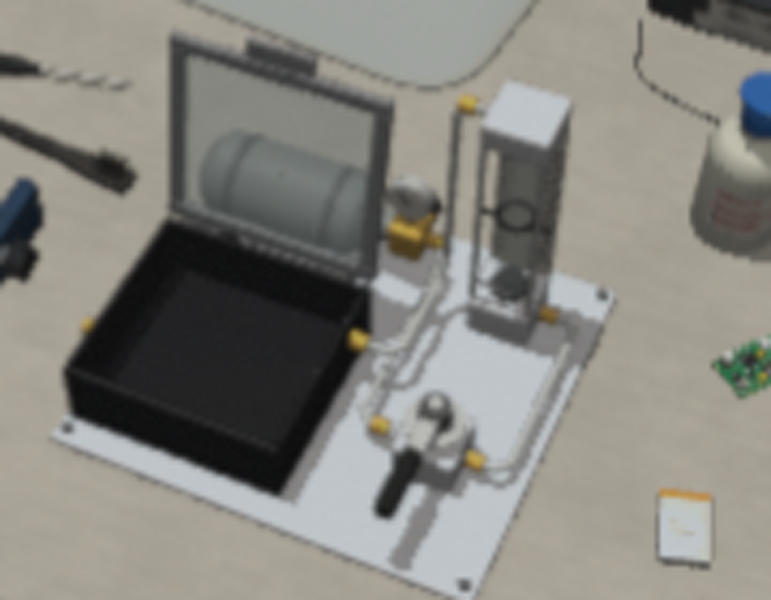

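Crop a (top) gives plate corners (70,445), (550,468), (562,52), cell corners (680,280), (730,266), (748,345), (703,353), the stem (463,308) and the grip end (458,445). Crop b (scene) gives plate corners (52,435), (468,598), (614,297), the collar ring centre (517,215) and the float top about (512,272).

```bash
cat > meas.py <<'E'
from h import *
A=lambda p:(np.array(p,float)+.5)/4-.5+[215,140]
B=lambda p:(np.array(p,float)+.5)/(771/180)-.5+[205,145]
loc=np.array([[-.14,.155],[-.14,-.155],[.14,-.155]]); rim=np.array([[-.12,.15],[-.12,-.01],[.03,-.01]])
def fit(L,W):
    l,w=L.mean(0),W.mean(0);r,_=R.align_vectors(np.c_[W-w,np.zeros(len(W))],np.c_[L-l,np.zeros(len(L))])
    a=r.as_euler("xyz")[2];M=r.as_matrix()[:2,:2];t=w-M@l
    return t,np.degrees(a),np.round(1000*((W-t)-L@M.T),1).tolist()
pa=onz("top",A([[70,445],[550,468],[562,52]]),.008)[:,:2]; pb=onz("scene",B([[52,435],[468,598],[614,297]]),.008)[:,:2]
ra=onz("top",A([[72,405],[327,425],[337,180]]),.063)[:,:2]
print("top",fit(loc,pa));print("scene",fit(loc,pb));print("rim",fit(rim,ra))
t,a,res=fit(np.r_[loc,loc,rim],np.r_[pa,pb,ra]);print("all",t,a,res)
M=R.from_euler("z",a,degrees=True).as_matrix()[:2,:2]; S=lambda x,y:t+M@[x,y]
for k,v in dict(box=(-.045,.07),hinge=(.03,.07),stem=(-.05,-.09),end=(-.136,-.09),tower=(.085,-.09)).items():print(k,S(*v))
print("grip end by top",onz("top",A([[458,448]]),.065))
for n,q in(("top",A([[680,280],[730,266],[748,345],[703,353]])),("scene",B([[660,490],[712,492],[709,566],[657,558]]))):
    P=onz(n,q,.008);print("cell",n,P[:,:2].mean(0),[np.linalg.norm(P[i,:2]-P[i-1,:2]).round(4) for i in range(4)],cv2.minAreaRect((P[:,:2]*1000).astype(np.float32)))
o,d=rays("scene",B([[517,215],[512,275]]))
T=S(.085,-.09)
for v in d:
    s=np.dot(T-o[:2],v[:2])/np.dot(v[:2],v[:2]);print("z on axis",o+s*v)
print("bystanders",onz("top",[[396,162],[402,275]],.01))
print("lidtop",tri("top",A([[205,52]])[0],"scene",B([[282,58]])[0]))
E
python3 meas.py
```

```text
top (array([ 0.5529758 , -0.14186834]), np.float64(-2.156159494104766), [[-0.1, -0.9], [0.6, 1.0], [-0.5, -0.0]])
scene (array([ 0.55169007, -0.13870172]), np.float64(-2.756800843835852), [[0.8, -3.4], [4.5, 2.0], [-5.4, 1.4]])
rim (array([ 0.55068461, -0.14168132]), np.float64(-2.0583854260070384), [[1.4, -2.2], [-3.1, 0.8], [1.8, 1.5]])
all [ 0.55163414 -0.14077356] -2.3169671636895015 [[0.8, -2.4], [2.4, -0.5], [1.3, -0.8], [2.1, -0.3], [3.5, 5.2], [-6.6, 2.4], [-0.3, -3.7], [-4.1, -0.7], [0.9, 0.7]]
box [ 0.50950087 -0.06901155]
hinge [ 0.58443955 -0.07204362]
stem [ 0.49803652 -0.2286786 ]
end [ 0.41210683 -0.22520182]
tower [ 0.63292616 -0.23413634]
grip end by top [[ 0.41382852 -0.22683275  0.065     ]]
cell top [ 0.5115969  -0.40005302] [np.float64(0.0502), np.float64(0.0348), np.float64(0.0534), np.float64(0.0303)] ((512.12158203125, -398.84234619140625), (53.387210845947266, 34.609493255615234), 11.086000442504883)
cell scene [ 0.51176232 -0.39736839] [np.float64(0.0522), np.float64(0.0342), np.float64(0.0567), np.float64(0.0333)] ((512.4205322265625, -397.0181579589844), (56.74913787841797, 34.03617858886719), 13.098045349121094)
z on axis [ 0.63271213 -0.23330559  0.11720104]
z on axis [ 0.63289933 -0.23403178  0.05479052]
bystanders [[ 0.66162957 -0.41117261  0.01      ]
 [ 0.36178277 -0.41779034  0.01      ]]
lidtop (array([ 0.61390955, -0.07503112,  0.22098779]), np.float64(0.0002601266757478034))
```

The station fit is consistent: the top view has residuals under 1 mm, and the float bottom comes out at 54.8 mm against 55 given. The cell is at (0.512, -0.399) with yaw about 14°, and the collar is at z≈0.117. Moving now.

```bash
cat >> h.py <<'E'
def to(x,y,z,yaw,cur=None):
    """shift in tool axes (mm) and turn (rad) from the standing (or given x,y,z,yaw) pose, at its present yaw"""
    if cur is None:
        o=telemetry.get_obs();cur=[*o["tool_pos"],o["tool_rot"][2]]
    p=np.radians(cur[3]);dx,dy=x-cur[0],y-cur[1]
    d=[dx*np.cos(p)+dy*np.sin(p),dx*np.sin(p)-dy*np.cos(p),cur[2]-z]
    t=-((yaw-cur[3]+180)%360-180)
    print("shift mm",np.round(np.array(d)*1e3,1),"norm",round(np.linalg.norm(d)*1e3),"turn rad",round(np.radians(t),3))
E
python3 -c "
from h import *
to(.5,.1,.27,14); to(.512,-.399,.27,14,[.5,.1,.27,159.05])"
```

```text
shift mm [-431.1 -377.3  -48.3] norm 575 turn rad 2.531
shift mm [-189.6 -461.7    0. ] norm 499 turn rad 2.532
```

Request:
arm_command:
  series: "-27 -23.5 -3 0 0;-27 -23.5 -3 0 0;-27 -23.5 -3 0 0;-27 -23.5 -3 0 0;-27 -23.5 -3 0 0;-27 -23.5 -3 0 0;-27 -23.5 -3 0 0;-27 -23.5 -3 0 0;-27 -23.5 -3 0 0;-27 -23.5 -3 0 0;-27 -23.5 -3 0 0;-27 -23.5 -3 0 0;-27 -23.5 -3 0 0;-27 -23.5 -3 0 0;-27 -23.5 -3 0 0;-27 -23.5 -3 0 0"

```text
time_s: 1.48
tool_pos: [0.5018, 0.0996, 0.2707]
tool_rot: [180.0, 0.0, 159.0]
force: [-0.1, 1.7, -1.1]
grip_width: 0.0871
grasp_force: 0.0
```

Request:
arm_command:
  series: "-13.5 -33 0 0 0;-13.5 -33 0 0 0;-13.5 -33 0 0 0;-13.5 -33 0 0 0;-13.5 -33 0 0 0;-13.5 -33 0 0 0;-13.5 -33 0 0 0;-13.5 -33 0 0 0;-13.5 -33 0 0 0;-13.5 -33 0 0 0;-13.5 -33 0 0 0;-13.5 -33 0 0 0;-13.5 -33 0 0 0;-13.5 -33 0 0 0"

```text
time_s: 2.65
tool_pos: [0.5127, -0.399, 0.2701]
tool_rot: [180.0, -0.0, 159.1]
force: [0.6, -0.1, 0.5]
grip_width: 0.0869
grasp_force: 0.0
```

Request:
arm_command:
  series: "0 0 0 0.125 0;0 0 0 0.125 0;0 0 0 0.125 0;0 0 0 0.125 0;0 0 0 0.125 0;0 0 0 0.125 0;0 0 0 0.125 0;0 0 0 0.125 0;0 0 0 0.125 0;0 0 0 0.125 0;0 0 0 0.125 0;0 0 0 0.125 0;0 0 0 0.125 0;0 0 0 0.125 0;0 0 0 0.125 0;0 0 0 0.125 0;0 0 0 0.125 0;0 0 0 0.125 0;0 0 0 0.125 0;0 0 0 0.125 0"

```text
time_s: 4.32
tool_pos: [0.5128, -0.3974, 0.2701]
tool_rot: [-180.0, 0.0, 15.5]
force: [-0.0, 0.5, -0.0]
grip_width: 0.0866
grasp_force: 0.0
```

```bash
python3 - <<'E'
from h import *
o=telemetry.get_obs();im=cams.read_camera("wrist");cv2.imwrite("pics/w1.png",im)
print(proj("wrist",[.512,-.399,.008],o))
h=cv2.cvtColor(im,cv2.COLOR_BGR2HSV)
m=(((im.min(2)>im.min(2).mean()+25))|((h[...,1]>150)&(h[...,0]<25)&(h[...,2]>120))).astype(np.uint8)
for c in cv2.findContours(m,0,1)[0]:
    if cv2.contourArea(c)<800: continue
    P=onz("wrist",c[:,0],.009,o);print(c[:,0].mean(0),cv2.minAreaRect((P[:,:2]*1000).astype(np.float32)))
E
```

```text
[[284.51020694 177.82884798]]
[285.54031117 314.281471  ] ((305.5101013183594, -473.29815673828125), (58.815574645996094, 185.3529052734375), 18.804786682128906)
[281.14903339 127.15465729] ((546.848876953125, -381.9394836425781), (361.234130859375, 834.8047485351562), 15.448592185974121)
[80.70348837  7.76162791] ((640.8049926757812, -101.31661987304688), (27.744403839111328, 90.08643341064453), 16.003751754760742)
```

View pics/w1.png

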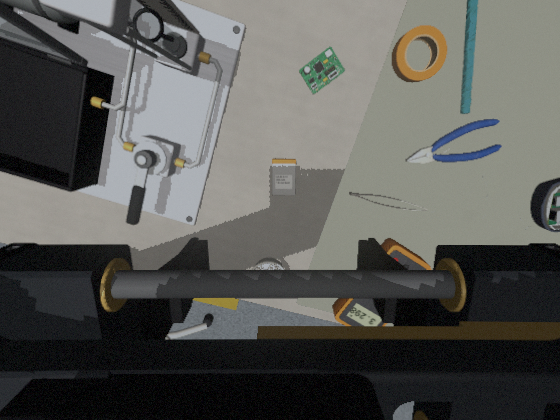

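The wrist picture shows the cell square to the fingers, centred at (284,176.5), which matches the predicted (284.5,177.8). Going down to grip it.

Request:
arm_command:
  series: "0 0 40 0 0;0 0 40 0 0;0 0 40 0 0;0 0 40 0 0;0 0 40 0 0;0 0 40 0 0;0 0 12 0 0;0 0 9 0 0;0 0 5.5 0 0;0 0 0 0 0;0 0 0 0 255;0 0 0 0 255;0 0 0 0 255;0 0 0 0 255;0 0 0 0 255;0 0 0 0 255;0 0 0 0 255;0 0 0 0 255"
  squeeze: 12

```text
time_s: 5.87
tool_pos: [0.5127, -0.3976, 0.004]
tool_rot: [-180.0, -0.0, 15.8]
force: [0.6, -0.6, 0.9]
grip_width: 0.0416
grasp_force: 0.0
```

```bash
python3 -c "
from h import *
o=telemetry.get_obs();print(o['tool_pos'],o['grip_width'],o['grasp_force'],o['force'])
to(.49,-.10,.28,-2.2,[.5127,-.398,.15,15.5]);to(.51,-.069,.28,-2.2,[.5127,-.398,.28,15.5])"
```

```text
[ 0.51272388 -0.39763383  0.00404865] 0.041585360425084 0.0 [ 0.56969078 -0.59987426  0.90999457]
shift mm [  57.8 -293.2 -130. ] norm 326 turn rad 0.309
shift mm [  85.3 -317.8    0. ] norm 329 turn rad 0.309
```

Request:
arm_command:
  series: "0 0 0 0 255;0 0 0 0 255;0 0 0 0 255;0 0 0 0 255;0 0 -5 0 255;0 0 -20 0 255;0 0 -20 0 255"

```text
time_s: 6.45
tool_pos: [0.5119, -0.3971, 0.0488]
tool_rot: [-179.9, 0.1, 15.8]
force: [0.8, 1.0, -0.3]
grip_width: 0.0341
grasp_force: 12.0
```

Request:
arm_command:
  series: "0 0 -38 0 255;0 0 -38 0 255;0 0 -38 0 255;0 0 -38 0 255;6.9 -36 0 0 255;6.9 -36 0 0 255;6.9 -36 0 0 255;6.9 -36 0 0 255;6.9 -36 0 0 255;6.9 -36 0 0 255;6.9 -36 0 0 255;6.9 -36 0 0 255;6.9 -36 0 0 255;0 0 0 0.12 255;0 0 0 0.12 255;0 0 0 0.07 255;0 0 0 0 255"

```text
time_s: 7.87
tool_pos: [0.484, -0.0691, 0.2012]
tool_rot: [-179.9, -0.0, -2.1]
force: [-0.9, 0.1, -0.2]
grip_width: 0.0338
grasp_force: 12.0
```

```bash
python3 - <<'E'
from h import *
to(.484,-.068,.018,-2.2)
im=cams.read_camera("wrist");cv2.imwrite("pics/w2.png",im);o=telemetry.get_obs();print(o['grip_width'],o['grasp_force'])
E
```

```text
shift mm [-1.000e-01 -1.100e+00  1.832e+02] norm 183 turn rad 0.002
0.03390963337470162 11.990295052528381
```

View pics/w2.png

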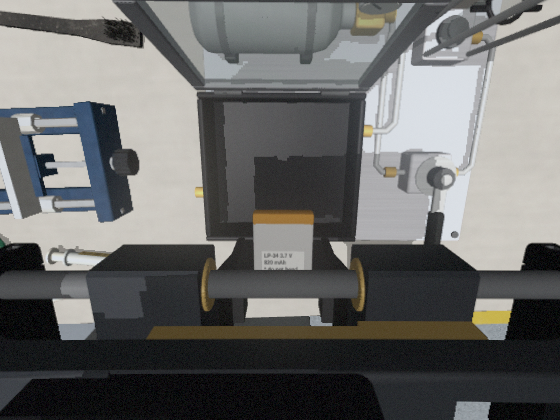

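The wrist picture shows the cell held level with its tab to the hinge, over the box interior (about (205..360, 95..238)). The way down is clear, so I lower it slowly.

Request:
arm_command:
  series: "0 0 36 0 255;0 0 36 0 255;0 0 36 0 255;0 0 34 0 255;0 0 20 0 255;0 0 10 0 255;0 0 6 0 255;0 0 4 0 255;0 0 0 0 255"

```text
time_s: 8.67
tool_pos: [0.4849, -0.0691, 0.0196]
tool_rot: [-180.0, -0.1, -1.9]
force: [-0.8, 0.9, 0.6]
grip_width: 0.0341
grasp_force: 12.0
```

Request:
arm_command:
  series: "0 0 1 0 255;0 0 0.7 0 255;0 0 0 0 120;0 0 0 0 120;0 0 0 0 120;0 0 0 0 100;0 0 0 0 100;0 0 0 0 60;0 0 0 0 60"

```text
time_s: 9.42
tool_pos: [0.4842, -0.069, 0.0174]
tool_rot: [-180.0, -0.0, -2.0]
force: [0.7, 0.4, 0.1]
grip_width: 0.0596
grasp_force: 0.0
```

Request:
arm_command:
  series: "0 0 -10 0 60;0 0 -20 0 60;0 0 -36 0 60;0 0 -36 0 60;0 0 -36 0 255;0 0 -36 0 255;0 0 -36 0 255;0 0 -40 0 255;0 0 0 0 255"

```text
time_s: 10.17
tool_pos: [0.4881, -0.0698, 0.2747]
tool_rot: [-179.7, -0.7, -2.0]
force: [1.0, 0.2, -1.9]
grip_width: 0.0411
grasp_force: 0.0
```

```bash
python3 - <<'E'
from h import *
o=telemetry.get_obs();im=cams.read_camera("wrist");print(o["tool_pos"],o["grip_width"]);t=cams.read_camera("top")
cv2.imwrite("pics/c1.png",np.hstack([im,cv2.resize(t[120:260,215:375],(480,420))])[:, :800] if 0 else np.vstack([im[:300]]))
print(proj("wrist",[.484,-.069,.023],o))
E
```

```text
[ 0.48810828 -0.06980358  0.27474337] 0.04111583993501572
[[283.56547127 183.13206519]]
```

View pics/c1.png

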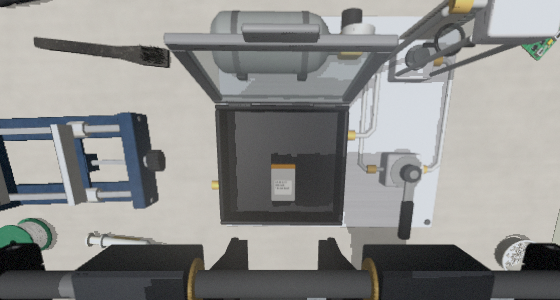

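The cell lies flat on the box floor at (284,183), exactly as projected. Next I go over the lid and down behind it.

Request:
arm_command:
  series: "36 0 0 0 255;36 0 0 0 255;36 0 0 0 255;36 0 0 0 255;36 0 0 0 255;0 0 0 0 255;0 0 30 0 255;0 0 30 0 255;0 0 30 0 255;0 0 12 0 255;0 0 0 0 255"

```text
time_s: 11.18
tool_pos: [0.6419, -0.0735, 0.1607]
tool_rot: [-179.9, 0.8, -2.2]
force: [-0.1, 0.7, 0.0]
grip_width: 0.0006
grasp_force: 0.0
```

```bash
python3 - <<'E'
import numpy as np
r=.13
for t in range(100,-1,-10):
    a=np.radians(t);print(t,np.round([.5844-r*np.cos(a)+.008*np.sin(a)+.0095,.063+r*np.sin(a)+.008*np.cos(a)],4))
E
```

```text
100 [0.6244 0.1896]
90 [0.6019 0.193 ]
80 [0.5792 0.1924]
70 [0.557  0.1879]
60 [0.5358 0.1796]
50 [0.5165 0.1677]
40 [0.4995 0.1527]
30 [0.4853 0.1349]
20 [0.4745 0.115 ]
10 [0.4673 0.0935]
0 [0.4639 0.071 ]
```

Request:
arm_command:
  series: "-20 0 -12 0 255;-20 0 -12 0 255;-11.5 0 0 0 255;-11.5 0 0 0 255;-11 0 2 0 255;-11 0 2 0 255;-10.5 0 4 0 255;-10.5 0 4 0 255;-9.5 0 6 0 255;-9.5 0 6 0 255;-8.5 0 7.5 0 255;-8.5 0 7.5 0 255;-7 0 9 0 255;-7 0 9 0 255;-5.5 0 10 0 255;-5.5 0 10 0 255;0 0 0 0 255"

```text
time_s: 12.6
tool_pos: [0.4759, -0.0677, 0.1115]
tool_rot: [-179.8, 0.5, -2.1]
force: [-0.3, 0.0, 0.1]
grip_width: 0.0003
grasp_force: 0.0
```

Request:
arm_command:
  series: "-4 0 11 0 255;-3 0 11 0 255;-2 0 10 0 255;-1 0 5 0 255;0 0 2 0 255;0 0 0 0 255"

```text
time_s: 13.1
tool_pos: [0.4669, -0.0674, 0.0731]
tool_rot: [-179.9, 0.4, -2.1]
force: [-0.0, 0.3, 0.6]
grip_width: 0.0004
grasp_force: 0.0
```

Request:
arm_command:
  series: "0 0 1.5 0 255;0 0 1.5 0 255;0 0 1.5 0 255;0 0 1.5 0 255;0 0 0 0 255"

```text
time_s: 13.52
tool_pos: [0.468, -0.0674, 0.0713]
tool_rot: [-179.7, 0.5, -2.1]
force: [-13.9, 1.3, 37.7]
grip_width: 0.001
grasp_force: 19.0
```

```bash
python3 - <<'E'
from h import *
o=telemetry.get_obs();print(o["tool_pos"],o["force"])
s=cams.read_camera("scene");cv2.imwrite("pics/s2.png",cv2.resize(s[145:285,205:385],(771,600),interpolation=2))
E
```

```text
[ 0.46800795 -0.06737888  0.07131435] [-13.94639284   1.25605715  37.6734764 ]
```

View pics/s2.png

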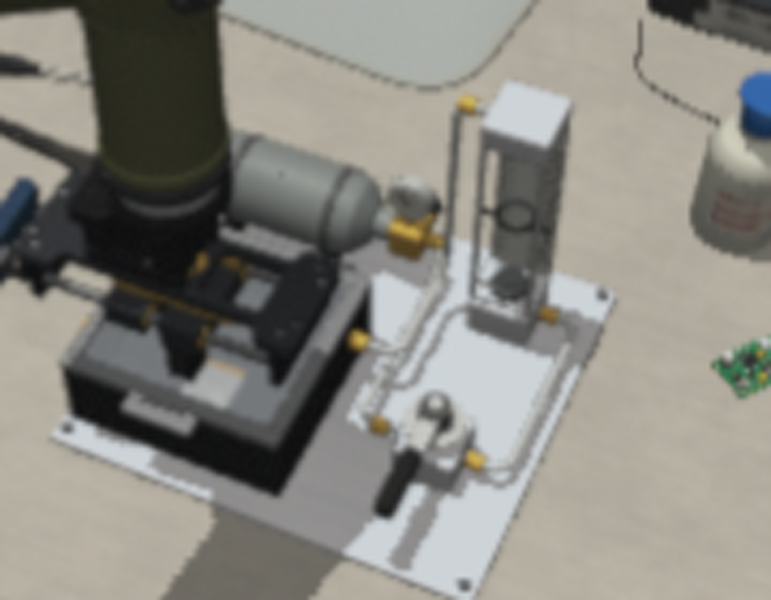

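The lid is shut: tip at z 0.0713, equal to rim plus lid thickness, pressed with 38 N, and the valve is still shut. Now I lift and go to the +y side of the lever.

Request:
arm_command:
  series: "0 0 -8 0 255;0 0 -24 0 255;0 0 -27 0 255;0 0 -27 0 255;-7 29.8 0 0 255;-7 29.8 0 0 255;-7 29.8 0 0 255;-7 29.8 0 0 255;0 0 0 0 255;0 0 0 0 255"

```text
time_s: 14.4
tool_pos: [0.4352, -0.1875, 0.154]
tool_rot: [-179.8, 0.3, -2.4]
force: [0.1, 0.5, 0.4]
grip_width: 0.0001
grasp_force: 0.0
```

```bash
python3 - <<'E'
from h import *
to(.436,-.185,.045,-2.2)
im=cams.read_camera("wrist");o=telemetry.get_obs();print(o["tool_pos"],o["force"])
im2=cams.read_camera("top")
cv2.imwrite("pics/l1.png",np.hstack([im[:, :],cv2.resize(im2[120:260,235:315],(240,420),interpolation=2)]))
E
```

```text
shift mm [  0.7  -2.5 109. ] norm 109 turn rad -0.003
[ 0.43565706 -0.18582846  0.15387269] [-0.29951941  0.88463775  0.46974548]
```

View pics/l1.png

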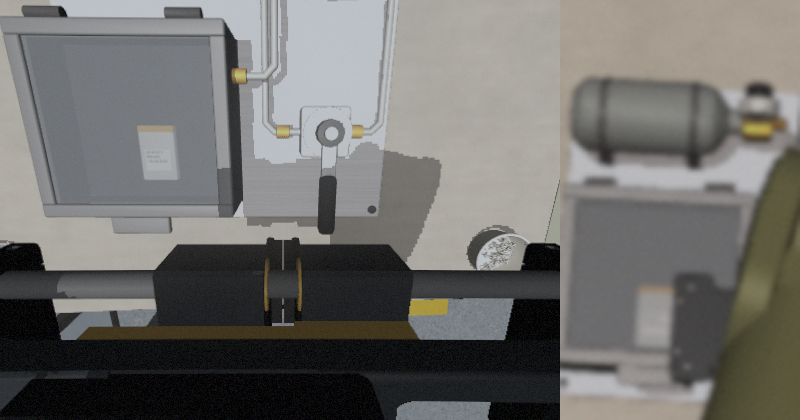

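The wrist picture shows the lid shut over the cell at (157,152), the lever grip at (327,205) and clear space beside it. Lowering, then pushing part of the way along the arc.

Request:
arm_command:
  series: "0 -1 30 0 255;0 0 30 0 255;0 0 30 0 255;0 0 18 0 255;0 0 0 0 255;0 7 0 0 255;0 6 0 0 255;-2.2 6.5 0 -0.1 255;-2.2 6.5 0 -0.1 255;-2.2 6.5 0 -0.1 255;-2.2 6.5 0 -0.1 255;-2.2 6.5 0 -0.1 255;-2.2 6.5 0 -0.1 255;0 0 0 0 255;0 0 0 0 255"

```text
time_s: 15.75
tool_pos: [0.4312, -0.2383, 0.0471]
tool_rot: [-179.8, 0.0, 32.1]
force: [-0.4, -0.1, 0.8]
grip_width: 0.0004
grasp_force: 0.1
```

```bash
cat > fl.py <<'E'
from h import *
import sys
o=telemetry.get_obs();print(o["tool_pos"],o["tool_rot"],o["force"])
s=cams.read_camera("scene");cv2.imwrite("pics/s_last.png",s)
# grey profile down the tube axis: mean over the float's middle columns
T=np.array([.6329,-.2341])
def prof(im):
    g=cv2.cvtColor(im,6).astype(np.float32);zs=np.arange(.04,.15,.002);out=[]
    for z in zs:
        p=proj("scene",[*T,z])[0];out.append(np.mean([cv2.getRectSubPix(g,(1,1),(float(p[0]+k),float(p[1])))[0,0] for k in(-1,0,1)]))
    return zs,np.array(out)
zs,a=prof(cv2.imread("pics/scene0.png"));_,b=prof(s)
for r in zip(zs.round(3),a.round().astype(int),b.round().astype(int)):print(*r,end=" | ")
E
python3 fl.py
```

```text
[ 0.43118121 -0.23829953  0.04707514] [-1.79808075e+02  2.13437595e-02  3.20793412e+01] [-0.38049644 -0.12696192  0.8231306 ]
0.04 62 75 | 0.042 61 75 | 0.044 61 74 | 0.046 62 74 | 0.048 63 75 | 0.05 65 76 | 0.052 65 77 | 0.054 66 79 | 0.056 66 88 | 0.058 67 97 | 0.06 69 106 | 0.062 72 114 | 0.064 76 116 | 0.066 80 109 | 0.068 83 101 | 0.07 84 91 | 0.072 84 81 | 0.074 84 77 | 0.076 84 74 | 0.078 84 73 | 0.08 84 74 | 0.082 84 74 | 0.084 84 75 | 0.086 84 76 | 0.088 84 76 | 0.09 84 76 | 0.092 83 75 | 0.094 82 75 | 0.096 78 73 | 0.098 72 70 | 0.1 65 67 | 0.102 59 63 | 0.104 55 63 | 0.106 65 74 | 0.108 74 84 | 0.11 78 89 | 0.112 82 94 | 0.114 83 95 | 0.116 83 96 | 0.118 83 95 | 0.12 82 94 | 0.122 80 91 | 0.124 76 87 | 0.126 71 82 | 0.128 66 76 | 0.13 64 73 | 0.132 68 78 | 0.134 73 83 | 0.136 78 89 | 0.138 83 94 | 0.14 83 94 | 0.142 84 94 | 0.144 84 92 | 0.146 84 90 | 0.148 84 85 |
```

Request:
arm_command:
  series: "-1.7 5.2 0 -0.08 255;-1.7 5.2 0 -0.08 255;-1.7 5.2 0 -0.08 255;0 0 0 0 255;0 0 0 0 255"

```text
time_s: 16.22
tool_pos: [0.4357, -0.2531, 0.046]
tool_rot: [-179.7, 0.1, 45.8]
force: [-0.5, -0.8, 0.3]
grip_width: 0.0004
grasp_force: 0.3
```

```bash
python3 fl.py; python3 - <<'E'
from h import *
s=cv2.imread("pics/s_last.png");p=proj("scene",[.6329,-.2341,.1])[0].astype(int)
a=cv2.imread("pics/scene0.png")
cr=lambda i:cv2.resize(i[p[1]-30:p[1]+30,p[0]-20:p[0]+20],(400,600),interpolation=cv2.INTER_CUBIC)
cv2.imwrite("pics/f.png",np.hstack([cr(a),cr(s)]));print(p)
E
```

```text
[ 0.43571413 -0.25311093  0.04595514] [-1.79722753e+02  7.09384940e-02  4.58193102e+01] [-0.49015297 -0.78024737  0.25822   ]
0.04 62 42 | 0.042 61 42 | 0.044 61 42 | 0.046 62 42 | 0.048 63 42 | 0.05 65 43 | 0.052 65 43 | 0.054 66 43 | 0.056 66 43 | 0.058 67 44 | 0.06 69 44 | 0.062 72 44 | 0.064 76 44 | 0.066 80 43 | 0.068 83 43 | 0.07 84 43 | 0.072 84 43 | 0.074 84 43 | 0.076 84 43 | 0.078 84 43 | 0.08 84 43 | 0.082 84 43 | 0.084 84 43 | 0.086 84 42 | 0.088 84 42 | 0.09 84 42 | 0.092 83 43 | 0.094 82 43 | 0.096 78 43 | 0.098 72 43 | 0.1 65 43 | 0.102 59 42 | 0.104 55 42 | 0.106 65 42 | 0.108 74 42 | 0.11 78 43 | 0.112 82 43 | 0.114 83 43 | 0.116 83 43 | 0.118 83 43 | 0.12 82 44 | 0.122 80 43 | 0.124 76 42 | 0.126 71 42 | 0.128 66 40 | 0.13 64 39 | 0.132 68 36 | 0.134 73 33 | 0.136 78 30 | 0.138 83 28 | 0.14 83 28 | 0.142 84 28 | 0.144 84 28 | 0.146 84 28 | 0.148 84 28 | [325 198]
```

View pics/f.png

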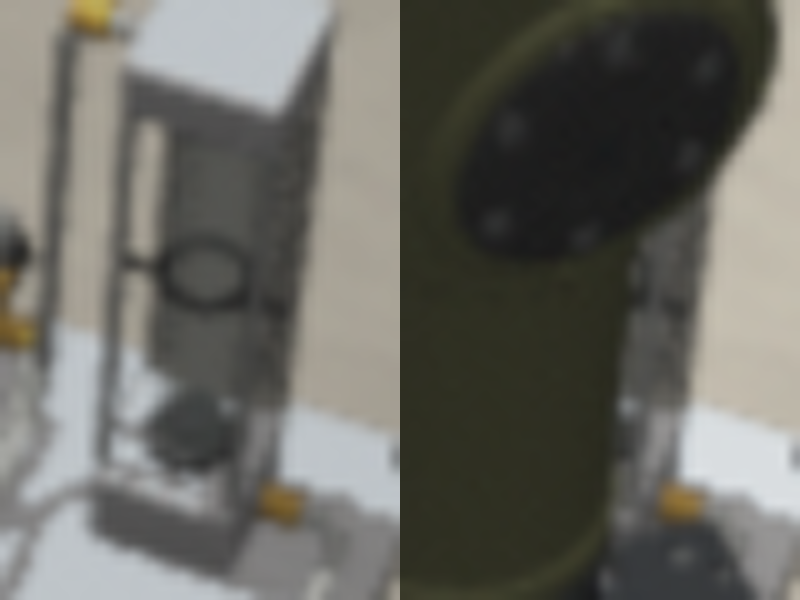

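The left panel (start) shows the collar ring at (205,272) and the float at (190,415). In the right panel the arm hides the tube, so I back off and read the float numerically.

Request:
arm_command:
  series: "0 -12 0 0 255;0 -12 0 0 255;0 0 -30 0 255;0 0 -35 0 255;0 0 -35 0 255;24 -24 0 0 255;24 -24 0 0 255;24 -24 0 0 255;24 -24 0 0 255;0 0 0 0 255"

```text
time_s: 17.1
tool_pos: [0.4164, -0.0938, 0.1461]
tool_rot: [-179.6, -0.1, 46.4]
force: [0.5, -0.2, -0.2]
grip_width: 0.0001
grasp_force: 0.0
```

```bash
cat > lev.py <<'E'
from h import *
# black grip of the lever in the wrist view, cast at z=.072 (its top), near the stem
o=telemetry.get_obs();im=cams.read_camera("wrist");cv2.imwrite("pics/w_last.png",im)
m=(im.max(2)<60).astype(np.uint8);st=np.array([.4984,-.2293])
c,oo,M=pose("wrist",o)
for k in cv2.findContours(m,0,1)[0]:
    if cv2.contourArea(k)<60: continue
    P=onz("wrist",k[:,0],.072,o)[:,:2];r=cv2.minAreaRect((P*1000).astype(np.float32));d=np.array(r[0])/1000-st
    if np.linalg.norm(d)<.12: print("blob",np.round(r[0]),np.round(r[1],1),"dist",np.linalg.norm(d).round(3),"angle",np.arctan2(-d[1],-d[0])+0, "less station:",(np.arctan2(-d[1],-d[0])+np.radians(2.2)))
E
python3 lev.py; python3 fl.py
```

```text
blob [ 496. -214.] [20.7 16.9] dist 0.015 angle -1.4383143925092896 less station: -1.3999171489654143
[ 0.41653416 -0.09717126  0.14615337] [-1.79653355e+02 -3.28953580e-02  4.63053348e+01] [ 0.0263678  -0.32843895 -0.69313676]
0.04 62 73 | 0.042 61 72 | 0.044 61 72 | 0.046 62 72 | 0.048 63 72 | 0.05 65 73 | 0.052 65 75 | 0.054 66 77 | 0.056 66 85 | 0.058 67 93 | 0.06 69 102 | 0.062 72 110 | 0.064 76 113 | 0.066 80 108 | 0.068 83 103 | 0.07 84 99 | 0.072 84 94 | 0.074 84 93 | 0.076 84 93 | 0.078 84 92 | 0.08 84 92 | 0.082 84 90 | 0.084 84 87 | 0.086 84 84 | 0.088 84 78 | 0.09 84 73 | 0.092 83 70 | 0.094 82 68 | 0.096 78 65 | 0.098 72 61 | 0.1 65 57 | 0.102 59 52 | 0.104 55 50 | 0.106 65 58 | 0.108 74 65 | 0.11 78 71 | 0.112 82 77 | 0.114 83 82 | 0.116 83 87 | 0.118 83 89 | 0.12 82 90 | 0.122 80 88 | 0.124 76 84 | 0.126 71 79 | 0.128 66 73 | 0.13 64 71 | 0.132 68 75 | 0.134 73 80 | 0.136 78 86 | 0.138 83 91 | 0.14 83 92 | 0.142 84 92 | 0.144 84 92 | 0.146 84 92 | 0.148 84 92 |
```

```bash
cat > ang.py <<'E'
from h import *
st=np.array([.4984,-.2293])
def ang(im,n):
    ys,xs=np.nonzero(im.max(2)<62);P=onz(n,np.c_[xs,ys],.068)[:,:2]-st
    r=np.linalg.norm(P,axis=1);k=(r>.04)&(r<.095)&(P[:,0]<-.01)&(P[:,1]<.02);P=P[k]
    if len(P)<8: return len(P)
    a=np.arctan2(-P[:,1],-P[:,0])+np.radians(2.2)
    return len(P),np.round([np.median(a),a.std()],3),np.linalg.norm(P,axis=1).mean().round(3)
if __name__=="__main__":
    print("start",ang(cv2.imread("pics/scene0.png"),"scene"),ang(cv2.imread("pics/top0.png"),"top"))
    print("now",ang(cams.read_camera("scene"),"scene"),ang(cams.read_camera("top"),"top"))
E
python3 ang.py
```

```text
start (65, array([-0.025,  0.064]), np.float64(0.062)) (50, array([-0.   ,  0.038]), np.float64(0.061))
now (63, array([0.642, 0.061]), np.float64(0.062)) (56, array([0.689, 0.039]), np.float64(0.062))
```

The lever is at about 0.69 rad (top 0.689, scene 0.667, float shift 0.71) and the target is about 0.89. I return and push a further 0.2 rad.

```bash
python3 -c "
from h import *
to(.4357,-.2531,.046,45.8)"
```

```text
shift mm [-95.4 119.3 100.2] norm 183 turn rad 0.002
```

Request:
arm_command:
  series: "-24 24 0 0 255;-24 24 0 0 255;-24 24 0 0 255;-23.4 23.3 0 0 255;0 0 0 0 255;0 0 35 0 255;0 0 35 0 255;0 0 30 0 255;0 0 0 0 255;0 8 0 0 255;0 8 0 0 255;0 8 0 0 255;-1.3 4 0 -0.06 255;-1.3 4 0 -0.06 255;-1.3 4 0 -0.06 255;0 0 0 0 255;0 0 0 0 255;0 0 0 0 255"

```text
time_s: 18.8
tool_pos: [0.443, -0.2634, 0.0465]
tool_rot: [-179.8, -0.0, 56.2]
force: [-0.3, -0.8, 0.1]
grip_width: 0.0004
grasp_force: 0.0
```

Request:
arm_command:
  series: "0 -12 0 0 255;0 -12 0 0 255;0 0 -30 0 255;0 0 -35 0 255;0 0 -35 0 255;28 -20 0 0 255;28 -20 0 0 255;28 -20 0 0 255;28 -20 0 0 255;0 0 0 0 255;0 0 0 0 255"

```text
time_s: 19.72
tool_pos: [0.4183, -0.1103, 0.1464]
tool_rot: [-179.7, -0.1, 56.6]
force: [-0.5, -1.0, 0.2]
grip_width: 0.0012
grasp_force: 0.0
```

```bash
python3 ang.py; python3 fl.py
```

```text
start (65, array([-0.025,  0.064]), np.float64(0.062)) (50, array([-0.   ,  0.038]), np.float64(0.061))
now (64, array([0.835, 0.061]), np.float64(0.062)) (56, array([0.881, 0.039]), np.float64(0.062))
[ 0.41816232 -0.11295274  0.14634889] [-1.79699787e+02 -8.32984381e-03  5.62731079e+01] [-0.17691295  0.43486425  0.49234304]
0.04 62 72 | 0.042 61 72 | 0.044 61 72 | 0.046 62 72 | 0.048 63 72 | 0.05 65 73 | 0.052 65 75 | 0.054 66 77 | 0.056 66 85 | 0.058 67 94 | 0.06 69 103 | 0.062 72 111 | 0.064 76 114 | 0.066 80 109 | 0.068 83 103 | 0.07 84 99 | 0.072 84 95 | 0.074 84 94 | 0.076 84 93 | 0.078 84 93 | 0.08 84 93 | 0.082 84 93 | 0.084 84 93 | 0.086 84 93 | 0.088 84 93 | 0.09 84 93 | 0.092 83 92 | 0.094 82 91 | 0.096 78 86 | 0.098 72 78 | 0.1 65 69 | 0.102 59 57 | 0.104 55 49 | 0.106 65 55 | 0.108 74 60 | 0.11 78 66 | 0.112 82 71 | 0.114 83 72 | 0.116 83 73 | 0.118 83 73 | 0.12 82 72 | 0.122 80 71 | 0.124 76 69 | 0.126 71 68 | 0.128 66 67 | 0.13 64 68 | 0.132 68 75 | 0.134 73 81 | 0.136 78 87 | 0.138 83 92 | 0.14 83 93 | 0.142 84 93 | 0.144 84 93 | 0.146 84 93 | 0.148 84 93 |
```

The lever reads about 0.87 rad and the float edge has risen 61–63 mm, against 62 mm wanted. It is level with the collar and the robot is clear, so I hand in.

```bash
python3 -c "
from cell import env
print(env.sign_off())"
```

```text
the job is handed in; nothing more can be done
None
```

I handed the job in: the cell lies flat in the dry box, the lid is shut, and the float's rim stands about level with the collar (within roughly 2 mm by my camera readings); the sign-off returned no verdict.

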